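# Wedge a rocking hotplate

### The job

The tabletop hotplate rocks because its front right foot is too short. Press down on the top at that corner to feel it rock, then push the loose wooden wedge, thin end first, across the worktop and under that foot with your fingertips until it sits snug and the hotplate stands level without rocking, then press on the same corner again to make sure that it stays firm. Only push and press: never lift the wedge or the hotplate, do not shove the hotplate along, leave the other things alone, and finish with the hand clear.

Things in the scene. Friction and masses are not known exactly. Their poses are not given: they have to be found in the camera images.
- hotplate: Flat steel hotplate with a black top and a ring on it, 200 (x) x 240 (y) mm, about 2.2 kg; case from 26 mm up, top at 64 mm; on four domed round feet 22 mm in diameter, 78 mm (x) and 98 mm (y) from its centre. Rests level on three; the front right foot (-x, -y) is short. Origin: on the worktop under its centre; +x away from the robot, +y left, z up; knob on the front (-x)
- short_foot (a point): Point on the axis of the short foot (front right), fixed to the hotplate, at worktop height when it stands level. The foot's underside hangs 6 to 11 mm above this point, differing each time
- press_point (a point): Point on the flat top straight above the short foot (64 mm up), where to press. A push of 2 to 4 N here tips the corner down until the foot meets the worktop; it tips back when let go
- wedge: Loose plain wooden door-stop wedge, 120 mm long, 45 mm wide, 24 mm high at its upright back, 3 mm at the thin end, evenly sloped; 70 g. Origin: middle of its underside; +x from the back to the thin end, z up. Starts flat on the worktop, right of the hotplate and nearer the robot, thin end to the left and 40 to 200 mm short of the short foot; its line may miss that foot by up to 110 mm
- wedge_back (a point): Middle of the wedge's flat upright back face (45 mm wide, 24 mm high), 12 mm up: where to push. Sliding freely takes about 1 N; the push rises steeply once the wedge jams under the foot; 5 to 8 N makes it snug, and it then stays by friction
- wedge_tip (a point): Middle of the wedge's thin end, on the worktop. (The wedge's flat long sides can be pushed too, to bring it in line)
- jigger: Steel double-cone measuring cup, 45 mm across, 78 mm tall, bystander; origin under its centre
- cup: Small lidded plastic sauce cup, 73 mm across, 49 mm tall, bystander; origin under its centre
- lid_green: Green screw lid lying on the worktop to the right of the wedge, 92 mm across, 18 mm high, bystander; origin under its centre

How it is judged:
By the outcome, as a careful person would: the job done as asked, in the order asked, and still so for the second after the job is handed in, with the robot touching nothing.
It also fails if it takes over 72 s, if anything falls off the work surface, if the arm or the gripper's body presses on something with over 40 N, if the wrist force passes 120 N, or if a joint passes its speed limit or range.

### The arm

A 6-joint arm with a two-finger parallel gripper is mounted at the origin on a cart in front of the work surface, level with it; the furniture and walls round the work are solid. World frame = base frame: x ahead of the robot, y to its left, z up, the work surface at z = 0. Lengths are in m, angles in rad, forces in N, time in s.
With the tool pointing down it reaches from about 0.35 to 0.85 m from the base axis. Payload 8.1 kg.
Tool frame: the origin (TCP) lies on the centre line of the jaws, within the pads' length; the fingertips stand bot.finger_overhang ahead of it and the grasp point (between the pads) lies 2 mm behind it (bot.finger_overhang is the distance from the TCP to the fingertips, in m); z points along the fingers, y is the line along which they close (so a half turn about z gives the same grasp; the last joint's range is limited). The gripper opens to 85 mm and grips with 20 to 120 N. Pads are 22 mm wide; open, the fingers measure 114 mm over their backs; the gripper's body (76 mm by 85 mm) begins 54 mm behind the grasp point. The pads swing forward as they close: fully open they stand 13 mm farther back than shut.
Start: joints at [1.054, 0.13, 1.488, -0, 1.523, -0.085], TCP at [0.251, 0.545, 0.248] pointing down, gripper open.
Joint ranges: [-2.96, 2.96], [-0.89, 2.26], [0.02, 2.5], [-1.34, 4.48], [0, 2.73], [-2.66, 2.66]. Speed limits (rad/s): [2.39, 2.39, 2.79, 3.14, 3.14, 3.14].

### API

Orientations are given as a 3x3 rotation matrix whose columns are the frame's x, y, z axes.
In Python, from bench import sensors, imaging, job, nets, bot gives the robot as it stands. The module is installed in compiled form; this text tells all that it offers.
- The arm moves only by the tool play_rows, never from a script. Its argument "plan" is a list of rows, each an object of numbers: "jaw": the opening, from 0 (shut) to 1 (fully open); "tx", "ty", "tz": the shift along the tool's x, y, z in cm; "turn": the turn about the tool's z in rad. A call has 1 to 5 rows; each row shifts and turns the commanded pose from where the row before left it, along the tool's axes as they then stand; what a row does not reach is not made up. A row lasts 1/8 s, in which the tool goes at most 62.5 mm and 10.7 degrees, less where a joint would pass 70% of its speed; a pose out of reach is approached as far as the arm can. A call is refused whole if a number of a shift passes 6.25 or a number of a turn 0.188, either way. A call with a gripper value outside its range is refused whole. The fingers move at their own pace and stop on an object; "grip_force" is the grip in N (left out, the last holds). Time passes only in rows, so rows that do not move let the fingers close. It gives the time, the measured TCP pose, the force, the opening and the grip force at its end, in the units of the state.
- sensors.read_state(): the state, without advancing time (a new reading comes with each control period).
- imaging.read_camera(name): name is "scene" or "top" or "wrist"; returns (picture, depth): 420x560x3 uint8, blue, green, red; 420x560 float32, m along the optical axis (not along the pixel's ray), 0 where there is no reading.
- imaging.get_calibration(name): a dict with "fx", "fy", "cx", "cy" (pixels), "R" (3x3) and "t" (3): a world point X has camera coordinates R X + t. Camera axes: x right, y down, z forward; pixel columns grow to the right and rows downward; lengths in m; the calibration is good to about 2 mm. The wrist camera is an equidistant fisheye: a pixel r from the principal point sees the ray r / f radians off the axis. A picture is of the moment at which its call begins: read the wrist's pose just before it. get_calibration takes no time and is no camera call; for the wrist camera it gives the pose at the moment of the call.
- job.hand_in(): hands the job in; it is judged then, once.
Trained networks look in the newest picture that a camera, given by its name, has taken for a name from the list of things; names that differ only in an ending like _2 or _b are one class to them, and where a whole thing is asked for, a point or a joint stands for the part that bears it (a point fixed in the world has none). Each returns a list of dicts, best first, with "score" (0 to 1); they miss things now and then, are a little off and sometimes report something else, mostly with a low value. They report only what shows in the picture. A call takes as long as a camera call.
- nets.boxes_of(camera, query): "rect" ([left, top, right, bottom] in pixels, round what is visible of it).
- nets.silhouettes(camera, query): "region" (420x560 bool, what is visible of it) and "rect" ([left, top, right, bottom] in pixels, round what is visible of it).
The state is a dict: "t": time; "joints": joint angles; "qvel": joint speeds; "tau": joint torques, N m; "tool_pos": TCP position; "tool_rot": TCP orientation; "ft_force": force on the tool from outside, world axes, zero at the start; "moment": the same for the moment, N m; "width": finger opening in m; "grasp_force": force on a finger pad.
Only numpy, scipy, OpenCV 4.12 (cv2) and the standard library are available. Lean on these libraries where they do the work, as an engineer would, in place of code of your own. Each camera call takes 0.05 s, during which the arm holds its last target. There are 200 camera calls.

## Working session

There is one attempt and no reset: what is moved stays moved. The work goes in short steps, Python scripts to look and compute and a tool call to move; the robot and the scene stay as the last step left them, time stands still between calls to the robot, and variables do not carry over. Pictures are saved under pics/ and viewed, at most 10 in all, crops included, and the job is handed in when it is done.

Besides the shell and the picture viewer there is one more tool, called by a JSON object that holds its "method" and its "body", one argument or row to a line. play_rows: Moves the arm, as the interface text tells. Its arguments: {"type":"object","properties":{"plan":{"type":"array"},"grip_force":{"type":"number"}},"required":["plan"]}

```bash
mkdir -p pics
cat > h.py <<'E'
import numpy as np, cv2
from bench import sensors, imaging, job, nets, bot
def world(name, pic=None):
    p,d=imaging.read_camera(name); c=imaging.get_calibration(name)
    v,u=np.mgrid[0:420,0:560]
    X=np.stack([(u-c['cx'])/c['fx']*d,(v-c['cy'])/c['fy']*d,d],-1)
    W=(X-np.array(c['t']))@np.array(c['R'])
    W[d==0]=np.nan
    if pic: cv2.imwrite(pic,p)
    return p,d,W,c
E
python3 - <<'E'
from h import *
s=sensors.read_state(); print(s['t'],s['tool_pos'],np.round(s['tool_rot'],3).tolist(),s['ft_force'],s['width'],bot.finger_overhang)
for cam in('top','scene'):
    p,d,W,c=world(cam,f'pics/{cam}0.png'); print(cam,c)
    for q in('hotplate','wedge','jigger','cup','lid_green'):
        for r in nets.silhouettes(cam,q)[:2]:
            m=r['region']&~np.isnan(W[...,0]); 
            if m.sum()<5: continue
            P=W[m]; print(cam,q,round(r['score'],2),np.round(r['rect']),np.round(np.percentile(P,[2,50,98],axis=0),3).tolist(), cv2.minAreaRect((P[:,:2]*1000).astype(np.float32)))
E
```

```text
0.0 [0.25081022 0.54447877 0.24721484] [[-0.908, 0.419, -0.001], [0.419, 0.908, -0.002], [0.0, -0.002, -1.0]] [-0.8498782   0.45987898 -0.18527673] 0.08522168853127055 0.017
top {'fx': 428.0705503662571, 'fy': 428.0705503662571, 'cx': 279.2977935075717, 'cy': 214.228185708396, 'R': array([[-7.15618049e-04, -9.99999653e-01,  4.26416931e-04],
       [-9.93093746e-01,  6.60648091e-04, -1.17321673e-01],
       [ 1.17321351e-01, -5.07429494e-04, -9.93093874e-01]]), 't': array([0.10333061, 0.48727366, 1.12505327])}
top hotplate 0.79 [ 92. 144. 192. 223.] [[0.479, 0.352, 0.037], [0.572, 0.466, 0.063], [0.673, 0.582, 0.068]] ((581.0397338867188, 482.637451171875), (266.9841613769531, 229.12362670898438), 88.97628021240234)
top wedge 0.64 [239. 224. 285. 244.] [[0.413, 0.097, 0.002], [0.435, 0.155, 0.013], [0.46, 0.21, 0.024]] ((435.7696228027344, 153.62460327148438), (119.16130828857422, 44.28960418701172), 82.7250747680664)
top jigger 0.8 [366. 227. 388. 246.] [[0.408, -0.178, -0.0], [0.429, -0.159, 0.055], [0.449, -0.138, 0.079]] ((431.4795227050781, -159.8367156982422), (49.54539108276367
[... 1776 characters left out ...]
, (43.59297561645508, 40.83430480957031), 59.15471267700195)
scene jigger 0.31 [200. 103. 280. 173.] [[0.481, 0.349, 0.033], [0.567, 0.446, 0.064], [0.668, 0.578, 0.068]] ((578.8317260742188, 497.06549072265625), (333.2086181640625, 224.0672607421875), 76.87821197509766)
scene cup 0.55 [363. 300. 394. 330.] [[0.551, -0.235, 0.009], [0.579, -0.206, 0.048], [0.613, -0.172, 0.052]] ((583.3253784179688, -202.50418090820312), (70.46345520019531, 69.45738220214844), 61.03582763671875)
scene lid_green 0.84 [264. 271. 301. 306.] [[0.39, -0.074, -0.0], [0.433, -0.028, 0.004], [0.474, 0.013, 0.019]] ((432.06097412109375, -30.995323181152344), (90.25396728515625, 90.85055541992188), 18.357622146606445)
```

Run:
```python
from h import *
p,d,W,c=world('top')
P=W[(W[...,2]>.056)&(W[...,2]<.075)&(W[...,1]>.3)&(W[...,1]<.65)&(W[...,0]>.4)]
print(len(P),cv2.minAreaRect((P[:,:2]*1000).astype(np.float32)))
# edges: robust line fits of each side
z=np.linalg.lstsq(np.c_[P[:,:2],np.ones(len(P))],P[:,2],rcond=None)[0];print('plane',z)
mask=((W[...,2]>.056)&(W[...,2]<.075)&(W[...,1]>.3)&(W[...,1]<.65)).astype(np.uint8)
mask=cv2.morphologyEx(mask,cv2.MORPH_OPEN,np.ones((5,5)))
cn=max(cv2.findContours(mask,0,1)[0],key=cv2.contourArea)[:,0]
E=W[cn[:,1],cn[:,0],:2]*1000; print('contour',cv2.minAreaRect(E.astype(np.float32)))
p2,d2,W2,c2=world('scene')
P=W2[(W2[...,2]>.056)&(W2[...,2]<.075)&(W2[...,1]>.3)&(W2[...,1]<.65)&(W2[...,0]>.4)]
print(len(P),cv2.minAreaRect((P[:,:2]*1000).astype(np.float32)))
for n,WW in(('top',W),('scene',W2)):
    m=(WW[...,2]>.002)&(WW[...,2]<.03)&(WW[...,1]>.07)&(WW[...,1]<.25)&(WW[...,0]>.38)&(WW[...,0]<.5); Q=WW[m]
    print(n,m.sum(),cv2.minAreaRect((Q[:,:2]*1000).astype(np.float32)),np.linalg.lstsq(np.c_[Q[:,:2],np.ones(len(Q))],Q[:,2],rcond=None)[0])
a=cv2.resize(p[120:280,70:330],None,fx=3,fy=3); cv2.imwrite('pics/a.png',a)
b=cv2.resize(p2[80:290,170:330],None,fx=2.8,fy=2.8); cv2.imwrite('pics/b.png',b)
```

```text
7117 ((763.6082763671875, 496.49517822265625), (343.6416320800781, 581.637451171875), 84.07514190673828)
plane [0.00432838 0.00329475 0.05950186]
contour ((576.5869140625, 470.5107727050781), (233.0851287841797, 191.0438690185547), 89.27906799316406)
3509 ((629.702880859375, 497.0267639160156), (312.4072265625, 298.57366943359375), 0.7816251516342163)
top 1038 ((440.32537841796875, 160.2963409423828), (179.057373046875, 118.35868072509766), 89.92601013183594) [-0.03215063 -0.09331183  0.03901718]
scene 1053 ((439.8829345703125, 160.40835571289062), (178.02786254882812, 119.48983001708984), 89.8101577758789) [-0.00780061 -0.07069962  0.02407126]
```

View pics/a.png

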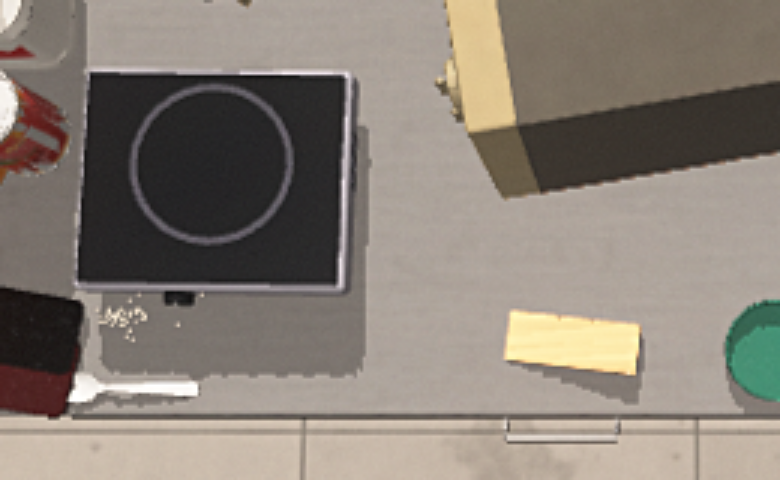

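View pics/b.png

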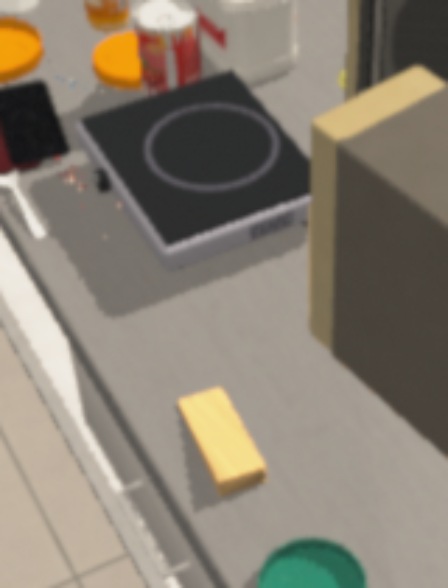

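Run:
```python
from h import *
for n in('top','scene'):
    p,d,W,c=world(n)
    m=(W[...,1]>-.25)&(W[...,1]<.34)&(W[...,0]>.3)&(W[...,0]<.9)&(W[...,2]>.07)
    k,l,s,_=cv2.connectedComponentsWithStats(m.astype(np.uint8))
    for i in range(1,k):
        if s[i,4]>60:
            Q=W[l==i]; print(n,s[i,4],np.round(np.percentile(Q,[1,50,99],axis=0),3).tolist())
            for z0 in(.07,.15,.25,.35):
                q=Q[(Q[:,2]>z0)&(Q[:,2]<z0+.1)]
                if len(q)>20: print('  z',z0,'minx',q[q[:,0].argmin()].round(3),'maxy',q[q[:,1].argmax()].round(3))
    # wedge, hotplate contours by ray-plane
    R=np.array(c['R']);t=np.array(c['t']);C=-R.T@t
    for q,z0 in(('hotplate',.064),('wedge',.012)):
        mk=nets.silhouettes(n,q)[0]['region']
        if q=='hotplate': mk=mk&(W[...,2]>.058)&(W[...,2]<.073)
        cn=max(cv2.findContours(mk.astype(np.uint8),0,1)[0],key=cv2.contourArea)[:,0].astype(float)
        r=np.c_[(cn[:,0]-c['cx'])/c['fx'],(cn[:,1]-c['cy'])/c['fy'],np.ones(len(cn))]@R
        X=C+r*((z0-C[2])/r[:,2])[:,None]; print(n,q,cv2.minAreaRect((X[:,:2]*1000).astype(np.float32)))
```

```text
top 25671 [[0.571, -0.21, 0.086], [0.73, 0.05, 0.275], [0.896, 0.23, 0.356]]
  z 0.07 minx [0.566 0.215 0.107] maxy [0.622 0.252 0.121]
  z 0.15 minx [0.566 0.214 0.21 ] maxy [0.621 0.252 0.206]
  z 0.25 minx [0.565 0.216 0.272] maxy [0.894 0.243 0.269]
  z 0.35 minx [ 0.845 -0.107  0.351] maxy [0.853 0.052 0.412]
top 212 [[0.663, -0.25, 0.072], [0.68, -0.24, 0.116], [0.705, -0.234, 0.136]]
  z 0.07 minx [ 0.662 -0.248  0.104] maxy [ 0.686 -0.233  0.097]
top 74 [[0.407, -0.179, 0.07], [0.429, -0.166, 0.075], [0.449, -0.137, 0.082]]
  z 0.07 minx [ 0.407 -0.159  0.08 ] maxy [ 0.42  -0.137  0.078]Traceback (most recent call last):
  File "<stdin>", line 17, in <module>
ValueError: max() iterable argument is empty
```

{"method": "play_rows", "body": {
  "plan": [
    {"jaw":0,"turn":-0.14},
    {"jaw":0,"turn":-0.14},
    {"jaw":0,"turn":-0.14},
    {"jaw":0,"tx":-5,"ty":-3.5},
    {"jaw":0,"tx":-5,"ty":-3.5}
  ]
}}

```text
schema error: expected keys jaw, tx, ty, tz, turn
```

{"method": "play_rows", "body": {
  "plan": [
    {"jaw":0,"tx":-5,"ty":-3.5},
    {"jaw":0,"tx":-5,"ty":-3.5},
    {"jaw":0,"tx":-4.5,"ty":-3},
    {"jaw":0,"tz":4},
    {"jaw":0,"tz":4}
  ]
}}

```text
schema error: expected keys jaw, tx, ty, tz, turn
```

{"method": "play_rows", "body": {
  "plan": [
    {"jaw":0,"tx":0,"ty":0,"tz":0,"turn":-0.14},
    {"jaw":0,"tx":0,"ty":0,"tz":0,"turn":-0.14},
    {"jaw":0,"tx":0,"ty":0,"tz":0,"turn":-0.14},
    {"jaw":0,"tx":-5,"ty":-3.5,"tz":0,"turn":0},
    {"jaw":0,"tx":-5,"ty":-3.5,"tz":0,"turn":0}
  ],
  "grip_force": 20
}}

```text
t: 1.42
tool_pos: [0.3508, 0.4733, 0.2484]
tool_rot: [[-1.0, 0.009, 0.0], [0.009, 1.0, 0.0], [-0.0, 0.0, -1.0]]
ft_force: [0.6, -0.5, 0.0]
width: -0.0001
grasp_force: 0.0
```

{"method": "play_rows", "body": {
  "plan": [
    {"jaw":0,"tx":-5,"ty":-3.5,"tz":0,"turn":0},
    {"jaw":0,"tx":-5,"ty":-3.5,"tz":0,"turn":0},
    {"jaw":0,"tx":-4.5,"ty":-3,"tz":0,"turn":0},
    {"jaw":0,"tx":0,"ty":0,"tz":4,"turn":0},
    {"jaw":0,"tx":0,"ty":0,"tz":4,"turn":0}
  ]
}}

```text
t: 2.05
tool_pos: [0.4953, 0.3715, 0.168]
tool_rot: [[-1.0, 0.014, 0.001], [0.014, 1.0, 0.001], [-0.001, 0.001, -1.0]]
ft_force: [-0.4, 0.3, -0.1]
width: 0.0
grasp_force: 0.0
```

{"method": "play_rows", "body": {
  "plan": [
    {"jaw":0,"tx":-0.2,"ty":0.2,"tz":4,"turn":0},
    {"jaw":0,"tx":0,"ty":0,"tz":3,"turn":0},
    {"jaw":0,"tx":0,"ty":0,"tz":1,"turn":0},
    {"jaw":0,"tx":0,"ty":0,"tz":0.2,"turn":0},
    {"jaw":0,"tx":0,"ty":0,"tz":0.2,"turn":0}
  ]
}}

```text
t: 2.68
tool_pos: [0.4971, 0.3747, 0.0861]
tool_rot: [[-1.0, 0.012, 0.002], [0.012, 1.0, 0.002], [-0.002, 0.002, -1.0]]
ft_force: [0.1, 1.0, 0.9]
width: -0.0005
grasp_force: 0.0
```

{"method": "play_rows", "body": {
  "plan": [
    {"jaw":0,"tx":0,"ty":0,"tz":0.15,"turn":0},
    {"jaw":0,"tx":0,"ty":0,"tz":0.15,"turn":0}
  ]
}}

```text
t: 2.92
tool_pos: [0.4965, 0.3743, 0.0821]
tool_rot: [[-1.0, 0.012, 0.001], [0.012, 1.0, 0.001], [-0.001, 0.001, -1.0]]
ft_force: [-0.5, -1.0, -0.5]
width: 0.0
grasp_force: 0.0
```

{"method": "play_rows", "body": {
  "plan": [
    {"jaw":0,"tx":0,"ty":0,"tz":0.15,"turn":0},
    {"jaw":0,"tx":0,"ty":0,"tz":0.15,"turn":0}
  ]
}}

```text
t: 3.18
tool_pos: [0.496, 0.3739, 0.0786]
tool_rot: [[-1.0, 0.012, -0.0], [0.012, 1.0, -0.0], [0.0, -0.0, -1.0]]
ft_force: [-3.6, -1.4, 3.9]
width: 0.0003
grasp_force: 2.4
```

{"method": "play_rows", "body": {
  "plan": [
    {"jaw":0,"tx":0,"ty":0,"tz":0.15,"turn":0},
    {"jaw":0,"tx":0,"ty":0,"tz":0.15,"turn":0}
  ]
}}

```text
t: 3.42
tool_pos: [0.496, 0.374, 0.0753]
tool_rot: [[-1.0, 0.012, -0.0], [0.012, 1.0, -0.0], [0.0, -0.0, -1.0]]
ft_force: [-2.2, -2.2, 4.5]
width: -0.0001
grasp_force: 2.4
```

{"method": "play_rows", "body": {
  "plan": [
    {"jaw":0,"tx":0,"ty":0,"tz":0.15,"turn":0},
    {"jaw":0,"tx":0,"ty":0,"tz":0.1,"turn":0}
  ]
}}

```text
t: 3.68
tool_pos: [0.496, 0.374, 0.0726]
tool_rot: [[-1.0, 0.012, -0.0], [0.012, 1.0, -0.0], [0.0, -0.0, -1.0]]
ft_force: [-2.8, -3.2, 4.1]
width: -0.0001
grasp_force: 2.3
```

Run:
```python
from h import *
s=sensors.read_state(); print(s['t'],s['tool_pos'],s['ft_force'])
```

```text
3.675 [0.49595579 0.37395118 0.0725865 ] [-2.80869296 -3.15651086  4.12285182]
```

{"method": "play_rows", "body": {
  "plan": [
    {"jaw":0,"tx":0,"ty":0,"tz":0.1,"turn":0},
    {"jaw":0,"tx":0,"ty":0,"tz":0.05,"turn":0}
  ]
}}

```text
t: 3.92
tool_pos: [0.496, 0.374, 0.0711]
tool_rot: [[-1.0, 0.012, -0.0], [0.012, 1.0, -0.0], [0.0, -0.0, -1.0]]
ft_force: [-2.8, -2.3, 4.8]
width: -0.0001
grasp_force: 2.2
```

{"method": "play_rows", "body": {
  "plan": [
    {"jaw":0,"tx":0,"ty":0,"tz":0.05,"turn":0},
    {"jaw":0,"tx":0,"ty":0,"tz":0.05,"turn":0}
  ]
}}

```text
t: 4.18
tool_pos: [0.4961, 0.374, 0.0704]
tool_rot: [[-1.0, 0.012, -0.0], [0.012, 1.0, -0.0], [0.0, -0.0, -1.0]]
ft_force: [-4.8, -2.5, 6.1]
width: 0.0004
grasp_force: 4.0
```

{"method": "play_rows", "body": {
  "plan": [
    {"jaw":0,"tx":0,"ty":0,"tz":-0.4,"turn":0},
    {"jaw":0,"tx":0,"ty":0,"tz":-0.4,"turn":0},
    {"jaw":0,"tx":0,"ty":0,"tz":-0.4,"turn":0},
    {"jaw":0,"tx":0,"ty":0,"tz":-3,"turn":0},
    {"jaw":0,"tx":0,"ty":0,"tz":-4,"turn":0}
  ]
}}

```text
t: 4.8
tool_pos: [0.4948, 0.3733, 0.1513]
tool_rot: [[-1.0, 0.012, -0.003], [0.012, 1.0, -0.002], [0.003, -0.002, -1.0]]
ft_force: [0.9, -0.1, 0.4]
width: 0.0003
grasp_force: 0.0
```

{"method": "play_rows", "body": {
  "plan": [
    {"jaw":0.47,"tx":2.16,"ty":-4.76,"tz":0,"turn":0},
    {"jaw":0.47,"tx":2.16,"ty":-4.76,"tz":0,"turn":0},
    {"jaw":0.47,"tx":2.16,"ty":-4.76,"tz":0,"turn":0},
    {"jaw":0.47,"tx":2.16,"ty":-4.76,"tz":0,"turn":0},
    {"jaw":0.47,"tx":2.16,"ty":-4.76,"tz":0,"turn":0}
  ]
}}

```text
t: 5.42
tool_pos: [0.3842, 0.136, 0.1521]
tool_rot: [[-1.0, 0.011, -0.0], [0.011, 1.0, -0.0], [0.0, -0.0, -1.0]]
ft_force: [-0.1, -0.1, 0.8]
width: 0.0402
grasp_force: 0.0
```

Run:
```python
from h import *
s=sensors.read_state(); print(s['t'],s['tool_pos'],s['ft_force'],s['width'],s['tool_rot'])
p,d,W,c=world('top','pics/t1.png')
r=nets.silhouettes('top','wedge')[0]; P=W[r['region']]; print(cv2.minAreaRect((P[:,:2]*1000).astype(np.float32)))
m=(W[...,2]>.056)&(W[...,2]<.075)&(W[...,1]>.3)&(W[...,1]<.65)
m=cv2.morphologyEx(m.astype(np.uint8),cv2.MORPH_OPEN,np.ones((5,5)))
cn=max(cv2.findContours(m,0,1)[0],key=cv2.contourArea)[:,0]
print(cv2.minAreaRect((W[cn[:,1],cn[:,0],:2]*1000).astype(np.float32)))
p,d=imaging.read_camera('wrist'); cv2.imwrite('pics/w1.png',p)
```

```text
5.425 [0.38420725 0.13603089 0.15210308] [-0.13685108 -0.10259576  0.75018712] 0.040165479060507644 [[-9.99935982e-01  1.13146752e-02 -9.91122214e-05]
 [ 1.13146955e-02  9.99935965e-01 -2.07440135e-04]
 [ 9.67587571e-05 -2.08548280e-04 -9.99999974e-01]]
((623.3751831054688, 455.5634765625), (228.23779296875, 231.1547393798828), 29.944053649902344)
((577.8253784179688, 471.1539611816406), (234.9221954345703, 192.41726684570312), 89.95482635498047)
```

View pics/w1.png

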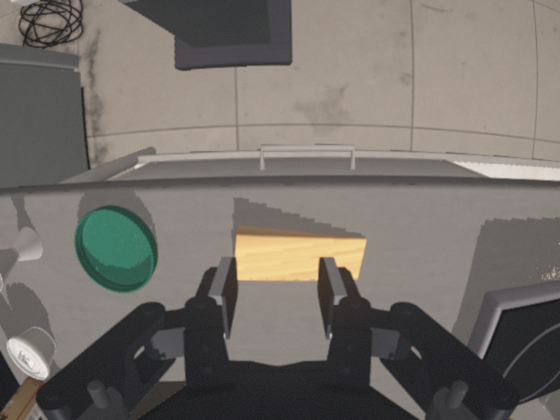

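{"method": "play_rows", "body": {
  "plan": [
    {"jaw":0.47,"tx":0,"ty":0,"tz":5,"turn":0},
    {"jaw":0.47,"tx":0,"ty":0,"tz":5,"turn":0},
    {"jaw":0.47,"tx":0,"ty":0,"tz":2.5,"turn":0},
    {"jaw":0.47,"tx":0,"ty":0,"tz":0.6,"turn":0},
    {"jaw":0.47,"tx":0,"ty":0,"tz":0.3,"turn":0}
  ]
}}

```text
t: 6.2
tool_pos: [0.3861, 0.1379, 0.0189]
tool_rot: [[-1.0, 0.011, 0.001], [0.011, 1.0, 0.0], [-0.001, 0.0, -1.0]]
ft_force: [0.8, 0.2, -0.1]
width: 0.0399
grasp_force: 0.0
```

{"method": "play_rows", "body": {
  "plan": [
    {"jaw":0.47,"tx":0,"ty":0,"tz":0.2,"turn":0},
    {"jaw":0.47,"tx":-0.5,"ty":0,"tz":0,"turn":0},
    {"jaw":0.47,"tx":-0.5,"ty":0,"tz":0,"turn":0},
    {"jaw":0.47,"tx":-0.5,"ty":0,"tz":0,"turn":0},
    {"jaw":0.47,"tx":-0.5,"ty":0,"tz":0,"turn":0}
  ]
}}

```text
t: 6.82
tool_pos: [0.4057, 0.137, 0.0164]
tool_rot: [[-1.0, 0.012, 0.0], [0.012, 1.0, -0.0], [-0.0, -0.0, -1.0]]
ft_force: [-0.8, -0.4, 0.6]
width: 0.0398
grasp_force: 0.2
```

{"method": "play_rows", "body": {
  "plan": [
    {"jaw":0.47,"tx":-0.5,"ty":0,"tz":0,"turn":0},
    {"jaw":0.47,"tx":-0.5,"ty":0,"tz":0,"turn":0},
    {"jaw":0.47,"tx":-0.5,"ty":0,"tz":0,"turn":0},
    {"jaw":0.47,"tx":-0.5,"ty":0,"tz":0,"turn":0},
    {"jaw":0.47,"tx":-0.5,"ty":0,"tz":0,"turn":0}
  ]
}}

```text
t: 7.45
tool_pos: [0.4306, 0.1368, 0.0163]
tool_rot: [[-1.0, 0.012, -0.0], [0.012, 1.0, 0.0], [0.0, 0.0, -1.0]]
ft_force: [-0.6, 0.7, 0.4]
width: 0.0401
grasp_force: 0.1
```

{"method": "play_rows", "body": {
  "plan": [
    {"jaw":0.47,"tx":-0.5,"ty":0,"tz":0,"turn":0},
    {"jaw":0.47,"tx":-0.5,"ty":0,"tz":0,"turn":0},
    {"jaw":0.47,"tx":-0.5,"ty":0,"tz":0,"turn":0},
    {"jaw":0.47,"tx":-0.5,"ty":0,"tz":0,"turn":0},
    {"jaw":0.47,"tx":0,"ty":0,"tz":0,"turn":0}
  ]
}}

```text
t: 8.07
tool_pos: [0.4507, 0.1366, 0.0164]
tool_rot: [[-1.0, 0.012, 0.0], [0.012, 1.0, 0.0], [-0.0, 0.0, -1.0]]
ft_force: [-0.3, 0.6, -0.5]
width: 0.0401
grasp_force: 0.0
```

```bash
cat >> h.py <<'E'
def wedge(cam='scene',show=None):
    p,d,W,c=world(cam,show); R=np.array(c['R']);t=np.array(c['t']);C=-R.T@t
    for r in nets.silhouettes(cam,'wedge')[:2]:
        m=r['region']&~np.isnan(W[...,0])&(W[...,2]<.03)&(W[...,2]>.001)
        P=W[m]
        if len(P)>20: print(cam,round(r['score'],2),np.round(r['rect']),m.sum(),cv2.minAreaRect((P[:,:2]*1000).astype(np.float32)))
    return p
E
python3 - <<'E'
from h import *
a=wedge('scene'); b=wedge('top')
o=np.hstack([cv2.resize(a[80:290,170:330],None,fx=2.5,fy=2.5)[:400],cv2.resize(b[170:270,170:330],(400,250)).repeat(1,0) if 0 else cv2.copyMakeBorder(cv2.resize(b[170:270,170:330],(400,250)),0,150,0,0,0)])
cv2.imwrite('pics/c.png',o)
E
```

```text
scene 0.79 [265. 219. 282. 250.] 228 ((486.9808044433594, 131.51968383789062), (77.71902465820312, 44.120811462402344), 87.10507202148438)
```

View pics/c.png

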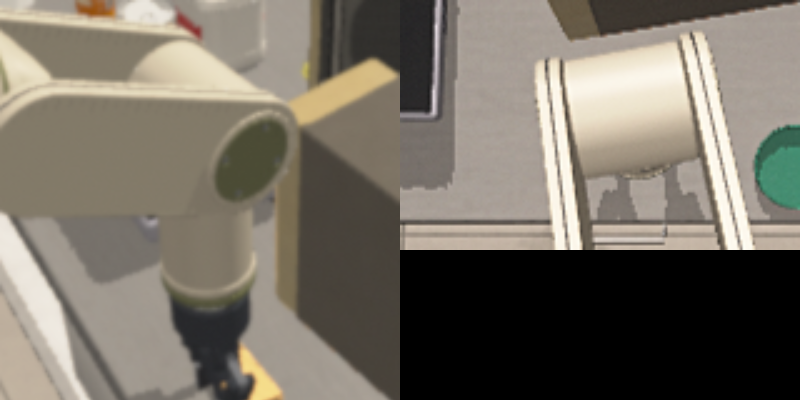

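{"method": "play_rows", "body": {
  "plan": [
    {"jaw":0.47,"tx":-0.4,"ty":0,"tz":0,"turn":0},
    {"jaw":0.47,"tx":-0.4,"ty":0,"tz":0,"turn":0},
    {"jaw":0.47,"tx":0,"ty":0,"tz":0,"turn":0},
    {"jaw":0.47,"tx":1.0,"ty":0,"tz":0,"turn":0},
    {"jaw":0.47,"tx":1.0,"ty":0,"tz":-3,"turn":0}
  ]
}}

```text
t: 8.9
tool_pos: [0.435, 0.1362, 0.0441]
tool_rot: [[-1.0, 0.012, -0.006], [0.012, 1.0, -0.001], [0.006, -0.001, -1.0]]
ft_force: [0.1, -0.1, 0.9]
width: 0.0402
grasp_force: 0.0
```

{"method": "play_rows", "body": {
  "plan": [
    {"jaw":0.47,"tx":0,"ty":-5,"tz":-4,"turn":0},
    {"jaw":0.47,"tx":0,"ty":-5,"tz":-4,"turn":0},
    {"jaw":0.47,"tx":0,"ty":-5,"tz":-4,"turn":0},
    {"jaw":0.25,"tx":0,"ty":-5,"tz":0,"turn":0},
    {"jaw":0.25,"tx":0,"ty":0,"tz":0,"turn":0.157}
  ]
}}

```text
t: 9.52
tool_pos: [0.4356, -0.0626, 0.1641]
tool_rot: [[-0.985, 0.174, 0.001], [0.174, 0.985, -0.001], [-0.002, -0.001, -1.0]]
ft_force: [-0.0, -0.0, -2.0]
width: 0.0213
grasp_force: 0.0
```

{"method": "play_rows", "body": {
  "plan": [
    {"jaw":0.25,"tx":0,"ty":0,"tz":0,"turn":0.157},
    {"jaw":0.25,"tx":0,"ty":0,"tz":0,"turn":0.157},
    {"jaw":0.25,"tx":0,"ty":0,"tz":0,"turn":0.157},
    {"jaw":0.25,"tx":0,"ty":0,"tz":0,"turn":0.157},
    {"jaw":0.25,"tx":0,"ty":0,"tz":0,"turn":0.157}
  ]
}}

```text
t: 10.15
tool_pos: [0.4352, -0.0594, 0.1631]
tool_rot: [[-0.574, 0.819, -0.001], [0.819, 0.574, 0.0], [0.0, -0.0, -1.0]]
ft_force: [0.0, 1.5, -0.8]
width: 0.0214
grasp_force: 0.0
```

{"method": "play_rows", "body": {
  "plan": [
    {"jaw":0.25,"tx":0,"ty":0,"tz":0,"turn":0.157},
    {"jaw":0.25,"tx":0,"ty":0,"tz":0,"turn":0.157},
    {"jaw":0.25,"tx":0,"ty":0,"tz":0,"turn":0.157},
    {"jaw":0.25,"tx":0,"ty":0,"tz":0,"turn":0.157}
  ]
}}

```text
t: 10.65
tool_pos: [0.4352, -0.0593, 0.1631]
tool_rot: [[0.016, 1.0, -0.001], [1.0, -0.016, 0.0], [0.0, -0.001, -1.0]]
ft_force: [1.0, -0.1, -0.7]
width: 0.0214
grasp_force: 0.0
```

Run:
```python
from h import *
a=wedge('scene'); b=wedge('top')
p,d,W,c=world('top')
m=(W[...,2]>.056)&(W[...,2]<.075)&(W[...,1]>.3)&(W[...,1]<.65)
m=cv2.morphologyEx(m.astype(np.uint8),cv2.MORPH_OPEN,np.ones((5,5)))
cn=max(cv2.findContours(m,0,1)[0],key=cv2.contourArea)[:,0]
print(cv2.minAreaRect((W[cn[:,1],cn[:,0],:2]*1000).astype(np.float32)))
cv2.imwrite('pics/d.png',cv2.resize(b[120:280,70:330],None,fx=3,fy=3))
```

```text
scene 0.93 [251. 210. 275. 245.] 419 ((496.14703369140625, 158.9167938232422), (115.53434753417969, 49.91777801513672), 89.49472045898438)
top 0.57 [241. 206. 284. 223.] 722 ((489.26226806640625, 155.02923583984375), (119.1852798461914, 46.56258010864258), 89.00043487548828)
((578.6451416015625, 470.844970703125), (231.91163635253906, 194.4795684814453), 89.29606628417969)
```

View pics/d.png

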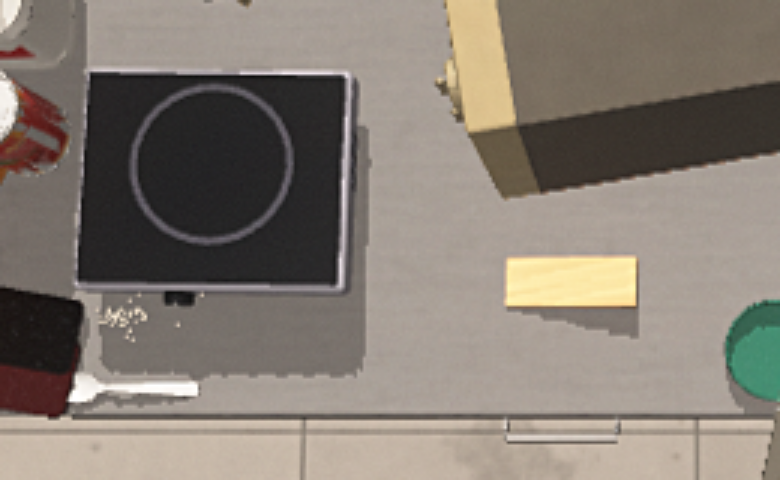

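Run:
```python
from h import *
for cam in('top','scene'):
    p,d,W,c=world(cam)
    m=(W[...,1]>-.2)&(W[...,1]<.08)&(W[...,0]>.3)&(W[...,0]<.575)&(W[...,2]>.12)
    Q=W[m]; a=np.arctan2(-.0593,.4352); r=Q[:,0]*np.cos(a)+Q[:,1]*np.sin(a)-.439; l=-Q[:,0]*np.sin(a)+Q[:,1]*np.cos(a)
    for z0 in np.arange(.12,.5,.03):
        k=(Q[:,2]>z0)&(Q[:,2]<z0+.03)
        if k.sum()>5: print(cam,round(z0,2),k.sum(),'rad',np.percentile(r[k],[1,99]).round(3),'lat',np.percentile(l[k],[1,99]).round(3))
    m=(W[...,1]>.1)&(W[...,1]<.3)&(W[...,0]>.55)&(W[...,0]<.66)
    Q=W[m]
    for z0 in np.arange(.06,.4,.04):
        k=(Q[:,2]>z0)&(Q[:,2]<z0+.04)
        if k.sum()>5: q=Q[k];print(cam,'cab',round(z0,2),k.sum(),q[q[:,0].argmin()].round(3),q[q[:,1].argmax()].round(3),q[q[:,2].argmax()].round(3))
```

```text
top 0.21 21 rad [-0.065 -0.044] lat [-0.02  -0.001]
top 0.24 94 rad [-0.065 -0.039] lat [-0.02   0.001]
top 0.33 40 rad [-0.044 -0.037] lat [-0.023  0.017]
top 0.36 28 rad [-0.042 -0.036] lat [-0.013  0.02 ]
top 0.39 36 rad [-0.042 -0.034] lat [-0.009  0.023]
top 0.42 18 rad [-0.042 -0.036] lat [-0.002  0.021]
top 0.45 69 rad [-0.081  0.01 ] lat [-0.042  0.071]
top 0.48 477 rad [-0.139  0.041] lat [-0.041  0.08 ]
top cab 0.06 152 [0.566 0.214 0.066] [0.619 0.25  0.099] [0.583 0.116 0.1  ]
top cab 0.1 177 [0.565 0.214 0.12 ] [0.621 0.252 0.122] [0.576 0.15  0.14 ]
top cab 0.14 184 [0.565 0.215 0.18 ] [0.569 0.221 0.15 ] [0.568 0.22  0.18 ]
top cab 0.18 282 [0.565 0.214 0.212] [0.623 0.253 0.199] [0.568 0.201 0.22 ]
top cab 0.22 232 [0.566 0.214 0.231] [0.566 0.219 0.229] [0.579 0.134 0.26 ]
top cab 0.26 2351 [0.566 0.216 0.269] [0.654 0.234 0.273] [0.583 0.206 0.282]
scene 0.15 147 rad [-0.022  0.026] lat [-0.015  0.01 ]
scene 0.18 272 rad [-0.039  0.048] lat [-0.019  0.012]
scene 0.21 381 rad [-0.057  0.063] lat [-0.021  0.006]
scene 0.24 400 rad [-0.061  0.066] lat [-0.022  0.016]
scene 0.27 320 rad [-0.035  0.032] lat [-0.039  0.008]
scene 0.3 406 rad [-0.035  0.03 ] lat [-0.039  0.005]
scene 0.33 508 rad [-0.04  0.04] lat [-0.044  0.01 ]
scene 0.36 567 rad [-0.038  0.035] lat [-0.042  0.004]
scene 0.39 613 rad [-0.038  0.034] lat [-0.043  0.003]
scene 0.42 310 rad [-0.035  0.029] lat [-0.042 -0.017]
scene 0.45 368 rad [-0.08   0.028] lat [-0.069 -0.055]
scene 0.48 1846 rad [-0.127  0.04 ] lat [-0.071  0.053]
```

{"method": "play_rows", "body": {
  "plan": [
    {"jaw":0.25,"tx":4,"ty":1.6,"tz":0,"turn":0},
    {"jaw":0.25,"tx":4,"ty":1.6,"tz":0,"turn":0},
    {"jaw":0.25,"tx":4,"ty":1.5,"tz":0,"turn":0},
    {"jaw":0.25,"tx":0,"ty":0,"tz":5,"turn":0},
    {"jaw":0.25,"tx":0,"ty":0,"tz":5,"turn":0}
  ]
}}

```text
t: 11.62
tool_pos: [0.4852, 0.0605, 0.063]
tool_rot: [[0.008, 1.0, 0.002], [1.0, -0.008, 0.0], [0.0, 0.002, -1.0]]
ft_force: [0.3, 0.3, 0.5]
width: 0.0215
grasp_force: 0.0
```

{"method": "play_rows", "body": {
  "plan": [
    {"jaw":0.25,"tx":0,"ty":0,"tz":3.5,"turn":0},
    {"jaw":0.25,"tx":0,"ty":0,"tz":0.6,"turn":0},
    {"jaw":0.25,"tx":0,"ty":0,"tz":0.4,"turn":0},
    {"jaw":0.25,"tx":0.5,"ty":0,"tz":0,"turn":0},
    {"jaw":0.25,"tx":0.5,"ty":0,"tz":0,"turn":0}
  ]
}}

```text
t: 12.25
tool_pos: [0.4857, 0.0702, 0.02]
tool_rot: [[0.011, 1.0, 0.003], [1.0, -0.011, 0.0], [0.0, 0.003, -1.0]]
ft_force: [0.1, 1.0, 0.3]
width: 0.0211
grasp_force: 0.0
```

{"method": "play_rows", "body": {
  "plan": [
    {"jaw":0.25,"tx":0.6,"ty":0,"tz":0,"turn":0},
    {"jaw":0.25,"tx":0.6,"ty":0,"tz":0,"turn":0},
    {"jaw":0.25,"tx":0.6,"ty":0,"tz":0,"turn":0},
    {"jaw":0.25,"tx":0.6,"ty":0,"tz":0,"turn":0},
    {"jaw":0.25,"tx":0.6,"ty":0,"tz":0,"turn":0}
  ]
}}

```text
t: 12.88
tool_pos: [0.4847, 0.1002, 0.0184]
tool_rot: [[0.011, 1.0, -0.0], [1.0, -0.011, -0.0], [-0.0, -0.0, -1.0]]
ft_force: [0.0, -0.7, 0.7]
width: 0.0213
grasp_force: 0.3
```

{"method": "play_rows", "body": {
  "plan": [
    {"jaw":0.25,"tx":0.8,"ty":0,"tz":0,"turn":0},
    {"jaw":0.25,"tx":0.8,"ty":0,"tz":0,"turn":0},
    {"jaw":0.25,"tx":0.8,"ty":0,"tz":0,"turn":0},
    {"jaw":0.25,"tx":0.8,"ty":0,"tz":0,"turn":0},
    {"jaw":0.25,"tx":0.8,"ty":0,"tz":0,"turn":0}
  ]
}}

```text
t: 13.5
tool_pos: [0.4851, 0.1404, 0.0184]
tool_rot: [[0.011, 1.0, -0.0], [1.0, -0.011, 0.0], [0.0, -0.0, -1.0]]
ft_force: [1.6, -0.7, -0.6]
width: 0.021
grasp_force: 0.2
```

{"method": "play_rows", "body": {
  "plan": [
    {"jaw":0.25,"tx":0.8,"ty":0,"tz":0,"turn":0},
    {"jaw":0.25,"tx":0.8,"ty":0,"tz":0,"turn":0},
    {"jaw":0.25,"tx":0.8,"ty":0,"tz":0,"turn":0},
    {"jaw":0.25,"tx":0.8,"ty":0,"tz":0,"turn":0},
    {"jaw":0.25,"tx":0.8,"ty":0,"tz":0,"turn":0}
  ]
}}

```text
t: 14.12
tool_pos: [0.4856, 0.1803, 0.0184]
tool_rot: [[0.011, 1.0, -0.0], [1.0, -0.011, -0.0], [-0.0, -0.0, -1.0]]
ft_force: [0.4, -0.9, -0.2]
width: 0.0219
grasp_force: 0.1
```

Run:
```python
from h import *
a=wedge('scene'); b=wedge('top')
p,d=imaging.read_camera('wrist')
o=np.hstack([cv2.resize(b[140:270,110:300],None,fx=2.2,fy=2.2)[:280],cv2.resize(p[:,:],(373,280))]); cv2.imwrite('pics/e.png',o);print(o.shape)
```

```text
scene 0.52 [235. 190. 263. 224.] 88 ((486.6144104003906, 247.75469970703125), (29.147785186767578, 117.01949310302734), 3.6265969276428223)
(280, 791, 3)
```

View pics/e.png

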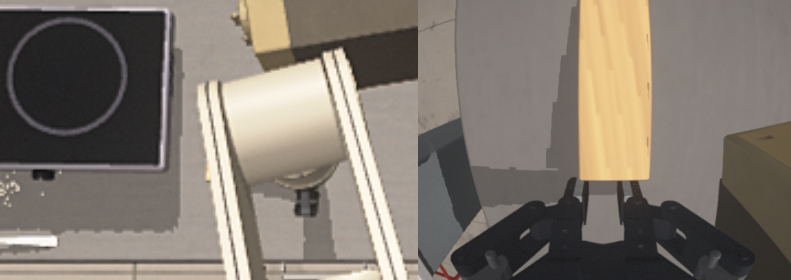

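{"method": "play_rows", "body": {
  "plan": [
    {"jaw":0.25,"tx":0.7,"ty":0,"tz":0,"turn":0},
    {"jaw":0.25,"tx":0.7,"ty":0,"tz":0,"turn":0},
    {"jaw":0.25,"tx":0.7,"ty":0,"tz":0,"turn":0},
    {"jaw":0.25,"tx":0.7,"ty":0,"tz":0,"turn":0},
    {"jaw":0.25,"tx":0.7,"ty":0,"tz":0,"turn":0}
  ]
}}

```text
t: 15.0
tool_pos: [0.486, 0.2153, 0.0185]
tool_rot: [[0.011, 1.0, 0.0], [1.0, -0.011, -0.0], [-0.0, 0.0, -1.0]]
ft_force: [-0.4, -0.1, 0.4]
width: 0.0215
grasp_force: 0.2
```

{"method": "play_rows", "body": {
  "plan": [
    {"jaw":0.25,"tx":0.6,"ty":0,"tz":0,"turn":0},
    {"jaw":0.25,"tx":0.6,"ty":0,"tz":0,"turn":0},
    {"jaw":0.25,"tx":0.5,"ty":0,"tz":0,"turn":0},
    {"jaw":0.25,"tx":0.5,"ty":0,"tz":0,"turn":0},
    {"jaw":0.25,"tx":0.3,"ty":0,"tz":0,"turn":0}
  ]
}}

```text
t: 15.62
tool_pos: [0.4863, 0.2401, 0.0184]
tool_rot: [[0.011, 1.0, -0.0], [1.0, -0.011, -0.0], [-0.0, -0.0, -1.0]]
ft_force: [0.2, -1.0, 0.6]
width: 0.0216
grasp_force: 0.3
```

{"method": "play_rows", "body": {
  "plan": [
    {"jaw":0.25,"tx":0.3,"ty":0,"tz":0,"turn":0},
    {"jaw":0.25,"tx":0.3,"ty":0,"tz":0,"turn":0},
    {"jaw":0.25,"tx":0.3,"ty":0,"tz":0,"turn":0}
  ]
}}

```text
t: 16.0
tool_pos: [0.4863, 0.2489, 0.0184]
tool_rot: [[0.011, 1.0, -0.0], [1.0, -0.011, -0.0], [-0.0, -0.0, -1.0]]
ft_force: [-0.2, -0.1, 0.5]
width: 0.0217
grasp_force: 0.2
```

{"method": "play_rows", "body": {
  "plan": [
    {"jaw":0.25,"tx":0.3,"ty":0,"tz":0,"turn":0},
    {"jaw":0.25,"tx":0.3,"ty":0,"tz":0,"turn":0},
    {"jaw":0.25,"tx":0.3,"ty":0,"tz":0,"turn":0}
  ]
}}

```text
t: 16.38
tool_pos: [0.4864, 0.258, 0.0184]
tool_rot: [[0.011, 1.0, -0.0], [1.0, -0.011, -0.0], [-0.0, -0.0, -1.0]]
ft_force: [-0.1, 1.4, 0.4]
width: 0.0208
grasp_force: 0.2
```

{"method": "play_rows", "body": {
  "plan": [
    {"jaw":0.25,"tx":0.3,"ty":0,"tz":0,"turn":0},
    {"jaw":0.25,"tx":0.2,"ty":0,"tz":0,"turn":0}
  ]
}}

```text
t: 16.62
tool_pos: [0.4865, 0.263, 0.0184]
tool_rot: [[0.011, 1.0, -0.0], [1.0, -0.011, -0.0], [-0.0, -0.0, -1.0]]
ft_force: [-0.8, -0.9, 1.5]
width: 0.0219
grasp_force: 0.2
```

{"method": "play_rows", "body": {
  "plan": [
    {"jaw":0.25,"tx":0.2,"ty":0,"tz":0,"turn":0},
    {"jaw":0.25,"tx":0.2,"ty":0,"tz":0,"turn":0}
  ]
}}

```text
t: 16.88
tool_pos: [0.4865, 0.2669, 0.0184]
tool_rot: [[0.011, 1.0, -0.0], [1.0, -0.011, -0.0], [-0.0, -0.0, -1.0]]
ft_force: [-0.6, -0.5, 1.0]
width: 0.0215
grasp_force: 0.2
```

{"method": "play_rows", "body": {
  "plan": [
    {"jaw":0.25,"tx":0.15,"ty":0,"tz":0,"turn":0},
    {"jaw":0.25,"tx":0.15,"ty":0,"tz":0,"turn":0}
  ]
}}

```text
t: 17.12
tool_pos: [0.4866, 0.2698, 0.0184]
tool_rot: [[0.011, 1.0, 0.0], [1.0, -0.011, -0.0], [-0.0, 0.0, -1.0]]
ft_force: [0.4, -0.6, 0.4]
width: 0.0212
grasp_force: 0.2
```

{"method": "play_rows", "body": {
  "plan": [
    {"jaw":0.25,"tx":0.15,"ty":0,"tz":0,"turn":0},
    {"jaw":0.25,"tx":0.15,"ty":0,"tz":0,"turn":0}
  ]
}}

```text
t: 17.38
tool_pos: [0.4866, 0.2728, 0.0184]
tool_rot: [[0.011, 1.0, -0.0], [1.0, -0.011, -0.0], [-0.0, -0.0, -1.0]]
ft_force: [-0.6, 0.6, 0.4]
width: 0.0211
grasp_force: 0.2
```

{"method": "play_rows", "body": {
  "plan": [
    {"jaw":0.25,"tx":0.15,"ty":0,"tz":0,"turn":0},
    {"jaw":0.25,"tx":0.15,"ty":0,"tz":0,"turn":0}
  ]
}}

```text
t: 17.62
tool_pos: [0.4867, 0.2759, 0.0184]
tool_rot: [[0.011, 1.0, 0.0], [1.0, -0.011, -0.0], [-0.0, 0.0, -1.0]]
ft_force: [0.8, 0.5, 0.3]
width: 0.021
grasp_force: 0.2
```

{"method": "play_rows", "body": {
  "plan": [
    {"jaw":0.25,"tx":0.1,"ty":0,"tz":0,"turn":0},
    {"jaw":0.25,"tx":0.1,"ty":0,"tz":0,"turn":0}
  ]
}}

```text
t: 17.88
tool_pos: [0.4867, 0.2778, 0.0184]
tool_rot: [[0.011, 1.0, -0.0], [1.0, -0.011, -0.0], [-0.0, -0.0, -1.0]]
ft_force: [-0.0, -0.4, 0.5]
width: 0.0215
grasp_force: 0.2
```

{"method": "play_rows", "body": {
  "plan": [
    {"jaw":0.25,"tx":0.1,"ty":0,"tz":0,"turn":0},
    {"jaw":0.25,"tx":0.1,"ty":0,"tz":0,"turn":0}
  ]
}}

```text
t: 18.12
tool_pos: [0.4867, 0.2798, 0.0184]
tool_rot: [[0.011, 1.0, -0.0], [1.0, -0.011, -0.0], [-0.0, -0.0, -1.0]]
ft_force: [-0.7, -0.3, 0.1]
width: 0.0212
grasp_force: 0.2
```

{"method": "play_rows", "body": {
  "plan": [
    {"jaw":0.25,"tx":0.1,"ty":0,"tz":0,"turn":0},
    {"jaw":0.25,"tx":0.1,"ty":0,"tz":0,"turn":0}
  ]
}}

```text
t: 18.38
tool_pos: [0.4867, 0.2818, 0.0184]
tool_rot: [[0.011, 1.0, -0.0], [1.0, -0.011, -0.0], [-0.0, -0.0, -1.0]]
ft_force: [-0.6, -0.3, 1.1]
width: 0.0217
grasp_force: 0.2
```

{"method": "play_rows", "body": {
  "plan": [
    {"jaw":0.25,"tx":0.1,"ty":0,"tz":0,"turn":0},
    {"jaw":0.25,"tx":0.1,"ty":0,"tz":0,"turn":0}
  ]
}}

```text
t: 18.62
tool_pos: [0.4868, 0.2838, 0.0185]
tool_rot: [[0.011, 1.0, 0.0], [1.0, -0.011, 0.0], [0.0, 0.0, -1.0]]
ft_force: [-0.8, -0.7, 0.8]
width: 0.0218
grasp_force: 0.2
```

{"method": "play_rows", "body": {
  "plan": [
    {"jaw":0.25,"tx":0.1,"ty":0,"tz":0,"turn":0},
    {"jaw":0.25,"tx":0.1,"ty":0,"tz":0,"turn":0}
  ]
}}

```text
t: 18.88
tool_pos: [0.4868, 0.2855, 0.0184]
tool_rot: [[0.011, 1.0, -0.0], [1.0, -0.011, -0.001], [-0.001, -0.0, -1.0]]
ft_force: [0.1, -3.6, 1.3]
width: 0.0214
grasp_force: 1.7
```

Run:
```python
from h import *
a=wedge('scene')
p,d=imaging.read_camera('wrist')
o=np.hstack([cv2.resize(a[100:260,180:340],None,fx=2.4,fy=2.4),cv2.resize(p,(400,300))[:384] if 0 else cv2.copyMakeBorder(cv2.resize(p,(400,300)),0,84,0,0,0)]); cv2.imwrite('pics/f.png',o)
```

```text
scene 0.6 [221. 167. 245. 200.] 85 ((486.1854248046875, 353.0066223144531), (32.44256591796875, 120.32219696044922), 15.896717071533203)
```

View pics/f.png

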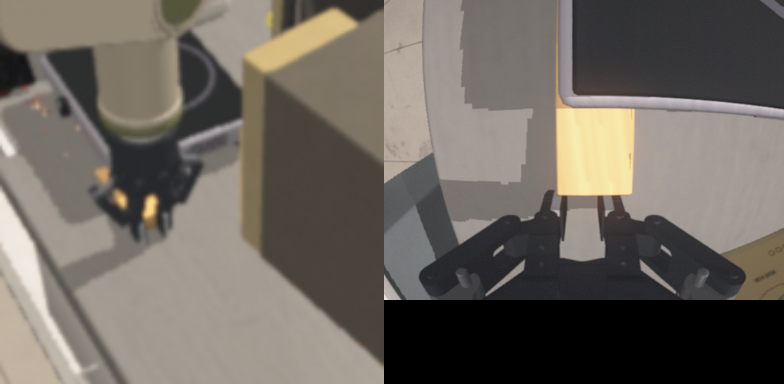

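{"method": "play_rows", "body": {
  "plan": [
    {"jaw":0.25,"tx":0.05,"ty":0,"tz":0,"turn":0},
    {"jaw":0.25,"tx":0,"ty":0,"tz":0,"turn":0}
  ]
}}

```text
t: 19.27
tool_pos: [0.4868, 0.2861, 0.0184]
tool_rot: [[0.011, 1.0, -0.0], [1.0, -0.011, -0.0], [-0.0, -0.0, -1.0]]
ft_force: [0.1, -4.0, 1.9]
width: 0.0213
grasp_force: 2.0
```

{"method": "play_rows", "body": {
  "plan": [
    {"jaw":0.25,"tx":0.03,"ty":0,"tz":0,"turn":0},
    {"jaw":0.25,"tx":0,"ty":0,"tz":0,"turn":0}
  ]
}}

```text
t: 19.52
tool_pos: [0.4868, 0.2864, 0.0184]
tool_rot: [[0.011, 1.0, -0.0], [1.0, -0.011, -0.0], [-0.0, -0.0, -1.0]]
ft_force: [0.2, -4.1, 2.1]
width: 0.0214
grasp_force: 2.4
```

{"method": "play_rows", "body": {
  "plan": [
    {"jaw":0.25,"tx":0.06,"ty":0,"tz":0,"turn":0},
    {"jaw":0.25,"tx":0,"ty":0,"tz":0,"turn":0}
  ]
}}

```text
t: 19.77
tool_pos: [0.4868, 0.287, 0.0184]
tool_rot: [[0.011, 1.0, -0.0], [1.0, -0.011, -0.0], [-0.0, -0.0, -1.0]]
ft_force: [0.2, -5.1, 2.4]
width: 0.0214
grasp_force: 2.5
```

{"method": "play_rows", "body": {
  "plan": [
    {"jaw":0.25,"tx":0.05,"ty":0,"tz":0,"turn":0},
    {"jaw":0.25,"tx":0,"ty":0,"tz":0,"turn":0}
  ]
}}

```text
t: 20.02
tool_pos: [0.4868, 0.2873, 0.0184]
tool_rot: [[0.011, 1.0, -0.0], [1.0, -0.011, -0.001], [-0.001, -0.0, -1.0]]
ft_force: [-0.3, -6.8, 3.1]
width: 0.0212
grasp_force: 3.1
```

{"method": "play_rows", "body": {
  "plan": [
    {"jaw":0.25,"tx":0,"ty":0,"tz":0,"turn":0},
    {"jaw":0.25,"tx":-0.5,"ty":0,"tz":0,"turn":0},
    {"jaw":0.25,"tx":-1.5,"ty":0,"tz":0,"turn":0},
    {"jaw":0.25,"tx":0,"ty":0,"tz":-4,"turn":0},
    {"jaw":0,"tx":0,"ty":0,"tz":-5,"turn":0}
  ]
}}

```text
t: 20.65
tool_pos: [0.4852, 0.2663, 0.1078]
tool_rot: [[0.012, 1.0, -0.003], [1.0, -0.012, -0.001], [-0.001, -0.003, -1.0]]
ft_force: [1.3, 0.4, 0.7]
width: 0.0045
grasp_force: 0.0
```

{"method": "play_rows", "body": {
  "plan": [
    {"jaw":0,"tx":0,"ty":0,"tz":-4,"turn":0},
    {"jaw":0,"tx":4,"ty":0.4,"tz":0,"turn":0},
    {"jaw":0,"tx":4,"ty":0.4,"tz":0,"turn":0},
    {"jaw":0,"tx":2.6,"ty":0.3,"tz":0,"turn":0},
    {"jaw":0,"tx":0,"ty":0,"tz":3,"turn":0}
  ]
}}

```text
t: 21.28
tool_pos: [0.5007, 0.3761, 0.1212]
tool_rot: [[0.009, 1.0, 0.005], [1.0, -0.009, 0.004], [0.004, 0.005, -1.0]]
ft_force: [0.7, -0.5, -0.1]
width: 0.0004
grasp_force: 0.0
```

Run:
```python
from h import *
s=sensors.read_state(); print(s['t'],s['tool_pos'],s['ft_force'],s['width'])
a=wedge('scene')
```

```text
21.275 [0.5006659  0.37610416 0.12116099] [ 0.66814092 -0.5118978  -0.11933267] 0.00040760193931660145
scene 0.77 [220. 170. 252. 199.] 389 ((496.681884765625, 351.40765380859375), (116.70796966552734, 46.5522575378418), 89.17974090576172)
scene 0.61 [366. 298. 396. 329.] 75 ((566.8096313476562, -214.48001098632812), (16.981035232543945, 50.07844161987305), 35.231483459472656)
```

{"method": "play_rows", "body": {
  "plan": [
    {"jaw":0,"tx":0,"ty":0,"tz":2.5,"turn":0},
    {"jaw":0,"tx":0,"ty":0,"tz":0.6,"turn":0},
    {"jaw":0,"tx":0,"ty":0,"tz":0.2,"turn":0},
    {"jaw":0,"tx":0,"ty":0,"tz":0.1,"turn":0},
    {"jaw":0,"tx":0,"ty":0,"tz":0,"turn":0}
  ]
}}

```text
t: 22.0
tool_pos: [0.4992, 0.3738, 0.0854]
tool_rot: [[0.011, 1.0, 0.001], [1.0, -0.011, 0.001], [0.001, 0.001, -1.0]]
ft_force: [-0.8, -0.5, -0.5]
width: -0.0
grasp_force: 0.0
```

{"method": "play_rows", "body": {
  "plan": [
    {"jaw":0,"tx":0,"ty":0,"tz":0.1,"turn":0},
    {"jaw":0,"tx":0,"ty":0,"tz":0.1,"turn":0}
  ]
}}

```text
t: 22.25
tool_pos: [0.4988, 0.3736, 0.0826]
tool_rot: [[0.011, 1.0, 0.0], [1.0, -0.011, 0.0], [0.0, 0.0, -1.0]]
ft_force: [0.8, 0.5, 0.2]
width: 0.0001
grasp_force: 0.0
```

{"method": "play_rows", "body": {
  "plan": [
    {"jaw":0,"tx":0,"ty":0,"tz":0.1,"turn":0},
    {"jaw":0,"tx":0,"ty":0,"tz":0,"turn":0}
  ]
}}

```text
t: 22.5
tool_pos: [0.4986, 0.3735, 0.0812]
tool_rot: [[0.011, 1.0, -0.0], [1.0, -0.011, -0.0], [-0.0, -0.0, -1.0]]
ft_force: [-0.2, -0.1, -0.7]
width: 0.0001
grasp_force: 0.0
```

{"method": "play_rows", "body": {
  "plan": [
    {"jaw":0,"tx":0,"ty":0,"tz":0.05,"turn":0},
    {"jaw":0,"tx":0,"ty":0,"tz":0,"turn":0}
  ]
}}

```text
t: 22.75
tool_pos: [0.4987, 0.3735, 0.0809]
tool_rot: [[0.011, 1.0, -0.0], [1.0, -0.011, -0.0], [-0.0, -0.0, -1.0]]
ft_force: [-0.6, 0.0, 0.3]
width: 0.0002
grasp_force: 0.0
```

{"method": "play_rows", "body": {
  "plan": [
    {"jaw":0,"tx":0,"ty":0,"tz":0.05,"turn":0},
    {"jaw":0,"tx":0,"ty":0,"tz":0,"turn":0}
  ]
}}

```text
t: 23.0
tool_pos: [0.4988, 0.3736, 0.0807]
tool_rot: [[0.011, 1.0, 0.0], [1.0, -0.011, 0.0], [0.0, 0.0, -1.0]]
ft_force: [-1.2, -1.2, 3.1]
width: -0.0001
grasp_force: 1.7
```

{"method": "play_rows", "body": {
  "plan": [
    {"jaw":0,"tx":0,"ty":0,"tz":0.05,"turn":0},
    {"jaw":0,"tx":0,"ty":0,"tz":0,"turn":0}
  ]
}}

```text
t: 23.25
tool_pos: [0.4988, 0.3736, 0.0806]
tool_rot: [[0.011, 1.0, 0.0], [1.0, -0.011, 0.0], [0.0, 0.0, -1.0]]
ft_force: [-3.0, -1.9, 7.1]
width: -0.0001
grasp_force: 3.5
```

{"method": "play_rows", "body": {
  "plan": [
    {"jaw":0,"tx":0,"ty":0,"tz":0.05,"turn":0},
    {"jaw":0,"tx":0,"ty":0,"tz":0,"turn":0}
  ]
}}

```text
t: 23.5
tool_pos: [0.4988, 0.3736, 0.0806]
tool_rot: [[0.011, 1.0, 0.0], [1.0, -0.011, 0.0], [0.0, 0.0, -1.0]]
ft_force: [-5.1, -3.9, 10.3]
width: 0.0003
grasp_force: 5.1
```

Firm: over 10 N with almost no drop (0.1 mm, against about 10 mm before). I'll release, clear the hand and check.

{"method": "play_rows", "body": {
  "plan": [
    {"jaw":0,"tx":0,"ty":0,"tz":-0.3,"turn":0},
    {"jaw":0,"tx":0,"ty":0,"tz":-2,"turn":0},
    {"jaw":0,"tx":0,"ty":0,"tz":-5,"turn":0},
    {"jaw":0,"tx":0,"ty":0,"tz":-5,"turn":0},
    {"jaw":0,"tx":0,"ty":-5,"tz":-4,"turn":0}
  ]
}}

```text
t: 24.12
tool_pos: [0.4519, 0.3741, 0.2452]
tool_rot: [[0.014, 1.0, 0.004], [1.0, -0.014, 0.002], [0.002, 0.004, -1.0]]
ft_force: [-1.4, 0.0, 1.1]
width: -0.0001
grasp_force: 0.0
```

{"method": "play_rows", "body": {
  "plan": [
    {"jaw":0,"tx":3,"ty":-5,"tz":0,"turn":0},
    {"jaw":0,"tx":5,"ty":-5,"tz":0,"turn":0},
    {"jaw":0,"tx":5,"ty":-5,"tz":0,"turn":0},
    {"jaw":0,"tx":0,"ty":0,"tz":0,"turn":0},
    {"jaw":0,"tx":0,"ty":0,"tz":0,"turn":0}
  ]
}}

```text
t: 24.75
tool_pos: [0.313, 0.4941, 0.2423]
tool_rot: [[0.01, 1.0, 0.001], [1.0, -0.01, 0.0], [0.0, 0.001, -1.0]]
ft_force: [-0.4, -0.4, -0.2]
width: 0.0001
grasp_force: 0.0
```

Run:
```python
from h import *
s=sensors.read_state(); print(s['t'],s['tool_pos'],s['ft_force'])
wedge('scene'); b=wedge('top')
for n in ('top','scene'):
    p,d,W,c=world(n)
    m=(W[...,2]>.056)&(W[...,2]<.075)&(W[...,1]>.3)&(W[...,1]<.65)&(W[...,0]>.4)&(W[...,0]<.75)
    P=W[m&(W[...,0]>.5)&(W[...,0]<.65)&(W[...,1]>.38)&(W[...,1]<.56)]; print('plane',np.linalg.lstsq(np.c_[P[:,:2],np.ones(len(P))],P[:,2],rcond=None)[0])
    m=cv2.morphologyEx(m.astype(np.uint8),cv2.MORPH_OPEN,np.ones((5,5)))
    cn=max(cv2.findContours(m,0,1)[0],key=cv2.contourArea)[:,0]
    print(cv2.minAreaRect((W[cn[:,1],cn[:,0],:2]*1000).astype(np.float32)))
cv2.imwrite('pics/g.png',cv2.resize(b[120:280,70:330],None,fx=3,fy=3))
```

```text
24.75 [0.31301803 0.49405132 0.24234581] [-0.37262852 -0.39443639 -0.1545857 ]
scene 0.79 [219. 171. 249. 198.] 425 ((500.6275939941406, 356.0363464355469), (124.94754028320312, 54.981204986572266), 89.89622497558594)
scene 0.71 [197. 103. 278. 176.] 55 ((602.6629028320312, 509.0996398925781), (316.8407287597656, 223.54051208496094), 89.12381744384766)
top 0.76 [165. 202. 211. 222.] 428 ((494.0113220214844, 356.9736022949219), (49.33955001831055, 120.906005859375), 1.2215379476547241)
plane [0.00383109 0.00112608 0.06130012]
((577.94189453125, 471.1641540527344), (231.8751220703125, 191.97535705566406), 89.95161437988281)
plane [0.00431465 0.00015514 0.06200979]
((580.8267822265625, 468.4953308105469), (236.51881408691406, 195.92137145996094), 88.89266204833984)
```

View pics/g.png

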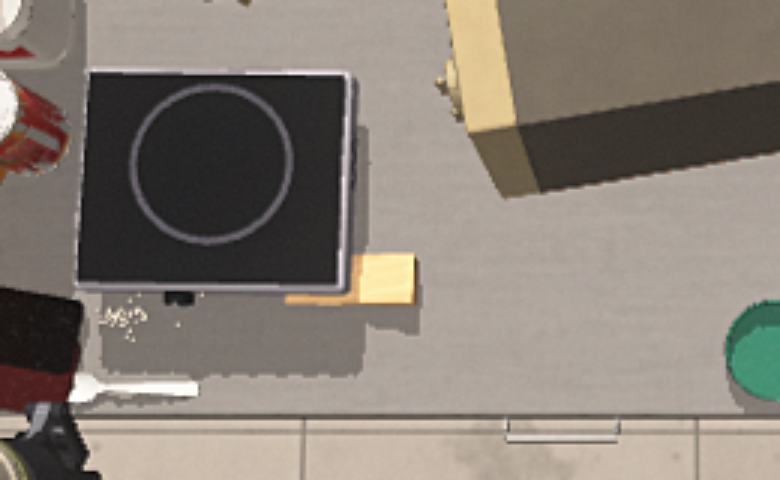

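The final picture shows the wedge under the front right corner (back end at about pixel 415,280). The plate hasn't moved and the hand is clear.

```bash
python3 -c "
from bench import job; print(job.hand_in())"
```

```text
the job is handed in; nothing more can be done
None
```

The job is handed in: the corner rocked about 10 mm on the first press, the wedge went under the front right foot with a final push of about 7 N, and the second press at 10 N moved it only about 0.1 mm; the hotplate looks level and unmoved, and the hand is clear.

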